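# Jack a timber off its rests and hold it

### The job

Drag the red jack along its track by its blue handle until its black saddle sits centred under the red balance mark on the timber. Give it a trial stroke, handle fully down and then let it come right back up so that the timber settles on its rests again, then press the handle fully down once more and finish while still holding it down, with the timber level and clear of both rests. Do not touch the timber, and leave the other things on the bench where they are.

Things in the scene. Friction and masses are not known exactly. Their poses are not given: they have to be found in the camera images.
- track: aluminium track fixed to the bench, 62 mm wide, 500 mm long along its own y, 12 mm thick; it carries the jack and both rests. Origin: centre of its underside, on the bench top. Its x axis points away from the handle side (the handle points along its -x), its y along the track, z up
- jack (a joint): position of the jack carriage along the track in m, 0 to 0.30, growing towards the track's +y; 0.15 is mid track. It starts somewhere near 0 and always has to go towards +y. It slides with about 4 N of friction and stays where it is left
- pivot (a point): handle pivot on the jack: centre of the hinge, whose axis runs along the track's y. 54 mm above the bench, 45 mm from the saddle's centre towards the track's -x; moves with the jack
- handle (a joint): pump handle angle in rad: 0 is fully up (handle sloping up at 0.45 rad from the pivot), 0.50 is the stop fully down (sloping 0.05 rad below level). A spring brings it back up in about 0.5 s when let go; holding it down takes about 10 N at the paddle. The saddle rises 58 mm per rad (29 mm in all): it meets the timber at about 0.14 rad and lifts it about 21 mm when fully down. The jack does not lock
- lever: the moving handle with its blue paddle: a steel bar 16 mm wide and 10 mm thick ending in a blue plastic paddle 36 mm wide, 72 mm long, 14 mm thick. Origin at the pivot; it points along -x of the track, the paddle covers 119 to 191 mm from the pivot. Its own frame is level when the handle is fully up
- paddle (a point): centre of the upper face of the blue paddle, 155 mm from the pivot along the handle and 7 mm above its centre line; about 128 mm above the bench when up and 53 mm when down. Can be pinched from above across its 36 mm width or pressed down from above
- saddle: the jack's square black rubber-topped saddle, 52 by 52 mm, 8 mm thick, on a steel ram. Origin: centre of its top face
- saddle_top (a point): centre of the saddle's top face, 100 mm above the bench when down
- timber: loose pale timber 45 mm wide, 45 mm high, 660 mm long along its own y (parallel to the track), with a 35 mm high, 200 mm long block on top of its +y end; 0.6 to 0.85 kg. Origin: centre of its underside, 108 mm above the bench as it lies on the rests
- lift_mark (a point): point on the timber's underside at the middle of the red painted band, 16 mm wide, that runs all round it: the balance point, 44 mm from the timber's middle towards its thick end
- rest_left: plywood rest at the +y end of the track, 25 mm thick, with cheeks on both sides of the timber up to 148 mm above the bench; the timber lies on it at 108 mm, 215 mm from the middle of the track. Origin on the bench
- rest_right: the same rest at the -y end of the track
- mallet: bystander: rubber mallet, about 300 mm long, head 68 mm across. Origin on the bench below its middle
- ply_block: bystander: plywood block 120 by 120 by 20 mm with a round hole. Origin: centre of its underside
- driver: bystander: screwdriver with a blue handle, about 200 mm long, lying beyond the timber
- glue_block: bystander: brown wood block 50 by 90 by 30 mm, lying by the right end of the timber. Origin: centre of its underside

How it is judged:
On the way, in this order (a step that is already met when the one before it is completed fails the run):
1. the saddle is centred under the red mark (within 12 mm), the handle still up (horizontal distance between saddle_top and lift_mark below 0.012 m and value of joint handle below 0.12 rad), for 0.2 s.
2. trial stroke: the handle is fully down (over 0.44 rad) and the saddle bears the timber (value of joint handle above 0.44 rad and contact force between saddle and timber above 3 N and horizontal distance between saddle_top and lift_mark below 0.015 m), for 0.1 s.
3. the handle is back up (under 0.08 rad) and the timber is off the saddle (value of joint handle below 0.08 rad and contact force between saddle and timber below 0.3 N), for 0.1 s.
At the end, for the whole second after the job is handed in: The robot is still pushing the handle (over 2 N), which is over 0.44 rad down; the timber lies still and level (within 0.03 rad) on the saddle alone, its red mark within 15 mm of the saddle's centre and its underside more than 120 mm above the bench, clear of both rests (all of step 2 and contact force between any of the fingers, the arm and lever above 2 N and contact force between each of rest_left, rest_right and timber below 0.5 N and height (world z) of lift_mark above 0.12 m and angle between timber's own z axis and vertical below 0.03 rad and linear speed of timber below 0.02 m/s); the arm keeps its last pose, push and grip.
It fails at once if the robot touches the timber (contact force between any of the fingers, the arm and timber above 1 N).
It fails at once if a bystander is moved by more than 30 mm (distance of any of mallet, ply_block, driver, glue_block from where it was at the start of the episode above 0.03 m).
It also fails if it takes over 58 s, if anything falls off the work surface, if the arm or the gripper's body presses on something with over 40 N, if the wrist force passes 120 N, or if a joint passes its speed limit or range.

### The arm

A 6-joint arm with a two-finger parallel gripper is mounted at the origin on the work surface. World frame = base frame: x ahead of the robot, y to its left, z up, the work surface at z = 0. Lengths are in m, angles in rad, forces in N, time in s.
With the tool pointing down it reaches from about 0.4 to 0.925 m from the base axis. Payload 3.4 kg.
Tool frame: the origin (TCP) lies between the finger pads; the fingertips stand 8 mm ahead of it and the grasp point (between the pads) lies 11 mm behind it; z points along the fingers, y is the line along which they close (so a half turn about z gives the same grasp; the last joint's range is limited). The gripper opens to 85 mm and grips with 20 to 120 N. Pads are 22 mm wide; open, the fingers measure 114 mm over their backs; the gripper's body (76 mm by 85 mm) begins 54 mm behind the grasp point. The pads swing forward as they close: fully open they stand 13 mm farther back than shut.
Start: joints at [1.125, 0.307, 1.506, -0, 1.328, -0.073], TCP at [0.209, 0.536, 0.239] pointing down, gripper open.
Joint ranges: [-3.12, 3.12], [-1.05, 2.28], [0.14, 2.33], [-1.42, 4.57], [0.1, 2.73], [-2.68, 2.68]. Speed limits (rad/s): [2.57, 2.57, 3.14, 3.14, 3.14, 3.14].

### API

Orientations are given as a unit quaternion [w, x, y, z].
In Python, from bench import ctrl gives the robot as it stands. The module is installed in compiled form; this text tells all that it offers.
- The arm moves only by the shell command python3 -m inch 'ROWS'. ROWS is JSON, a list of rows, each an object of numbers: "tx", "ty", "tz": the shift along the tool's x, y, z in m; "twist": the turn about the tool's z in rad; "hand": the gripper's target within -1 to 1 (fully open at 1, half-way at 0, shut at -1). A call has 1 to 20 rows; each row shifts and turns the commanded pose from where the row before left it, along the tool's axes as they then stand; what a row does not reach is not made up. A row lasts 1/8 s, in which the tool goes at most 62.5 mm and 10.7 degrees, less where a joint would pass 70% of its speed; a pose out of reach is approached as far as the arm can. A call with a gripper value outside its range is refused whole. The fingers move at their own pace and stop on an object; the grip force is fixed at half the most. Time passes only in rows, so rows that do not move let the fingers close. It gives the time, the measured TCP pose, the force, the opening and the grip force at its end, in the units of the state.
- ctrl.get_state(): the state, without advancing time (a new reading comes with each control period).
- ctrl.get_image(name): name is "side" or "top" or "wrist"; returns the picture (384x512x3 uint8, red, green, blue); there is no depth.
- ctrl.camera_params(name): a dict with "fx", "fy", "cx", "cy" (pixels), "dist" ([k1, k2, p1, p2, k3] as OpenCV has them; the pictures are not rectified), "origin" and "orientation" of the camera in the world; the wrist camera has in their place "mount" (4x4, takes a point from camera to tool coordinates, whose origin is the TCP and whose axes are the flange's). Camera axes: x right, y down, z forward; pixel columns grow to the right and rows downward; lengths in m; the calibration is good to about 2 mm. A picture is of the moment at which its call begins: read the wrist's pose just before it. camera_params takes no time and is no camera call.
- ctrl.hand_in(): hands the job in; it is judged then, once.
The state is a dict: "t": time; "joint_pos": joint angles; "qd": joint speeds; "joint_torque": joint torques, N m; "tool_pos": TCP position; "tool_rot": TCP orientation; "force": force on the tool from outside, world axes, zero at the start; "torque": the same for the moment, N m; "grip_width": finger opening in m; "finger_force": force on a finger pad.
Only numpy, scipy, OpenCV 4.12 (cv2) and the standard library are available. Lean on these libraries where they do the work, as an engineer would, in place of code of your own. Each camera call takes 0.05 s, during which the arm holds its last target. There are 200 camera calls.

## Working session

There is one attempt and no reset: what is moved stays moved. The work goes in short steps, Python scripts to look and compute and a shell command to move; the robot and the scene stay as the last step left them, time stands still between calls to the robot, and variables do not carry over. Pictures are saved under pics/ and viewed, at most 10 in all, crops included, and the job is handed in when it is done.

```bash
mkdir -p pics; python3 - <<'E'
from bench import ctrl
import cv2,numpy as np
s=ctrl.get_state();print(s['t'],s['tool_pos'],s['tool_rot'],s['grip_width'])
for n in("side","top"):
    im=ctrl.get_image(n);cv2.imwrite(f"pics/{n}0.png",im[...,::-1])
    print(n,ctrl.camera_params(n))
print(ctrl.camera_params("wrist"))
E
```

```text
0.0 [0.20861342 0.53507823 0.23838302] [-2.61050865e-04  1.84828424e-01  9.82770253e-01 -1.00733337e-03] 0.08565528680718415
side {'fx': 368.81843525286524, 'fy': 368.81843525286524, 'cx': 258.4428660253525, 'cy': 191.44647451146946, 'dist': array([-0.10575714,  0.        ,  0.        ,  0.        ,  0.        ]), 'origin': array([0.4167977 , 0.80290561, 0.69167363]), 'orientation': array([ 0.03281177, -0.07585175,  0.88920322, -0.44998615])}
top {'fx': 360.36953476338834, 'fy': 360.36953476338834, 'cx': 251.6939951287663, 'cy': 198.26496307702854, 'dist': array([-0.09381687,  0.        ,  0.        ,  0.        ,  0.        ]), 'origin': array([ 0.37269574, -0.00251999,  1.10204754]), 'orientation': array([ 0.05880369, -0.69605413,  0.71331651, -0.05683608])}
{'fx': 291.3684721276614, 'fy': 291.3684721276614, 'cx': 255.96871851603638, 'cy': 193.46586059964076, 'dist': array([-0.05310792,  0.        ,  0.        ,  0.        ,  0.        ]), 'mount': array([[-4.86597872e-04, -9.64766434e-01, -2.63107374e-01,
         6.59403537e-02],
       [ 9.99999881e-01, -4.74586151e-04, -1.09206460e-04,
        -6.47156636e-04],
       [-1.95083891e-05, -2.63107396e-01,  9.64766551e-01,
        -1.34796287e-01],
       [ 0.00000000e+00,  0.00000000e+00,  0.00000000e+00,
         1.00000000e+00]])}
```

View pics/top0.png

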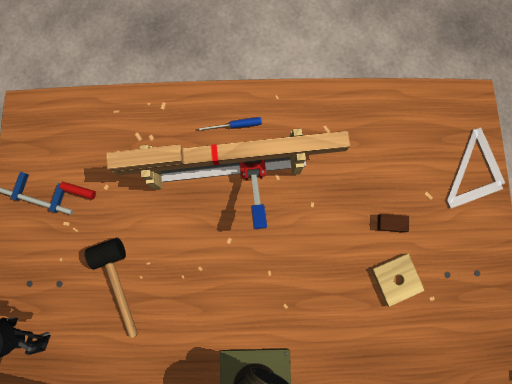

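View pics/side0.png

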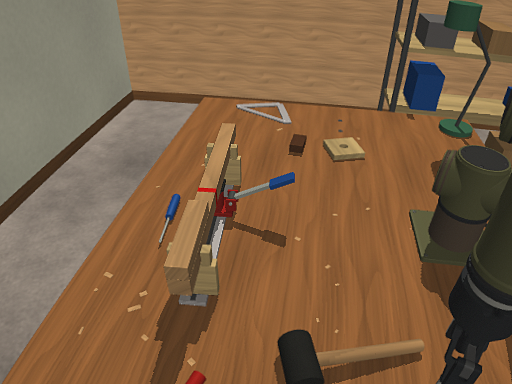

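The top view shows the timber at about x 107–350 px, with the red band at (214,152), the jack at (253,170) and the blue paddle at (259,217). The side view shows the paddle at (282,181) and the band at (207,190). I'll mask these and turn them into points.

```bash
cat > h.py <<'E'
import cv2,numpy as np
from bench import ctrl
from scipy.spatial.transform import Rotation as R
def rot(q): return R.from_quat([q[1],q[2],q[3],q[0]]).as_matrix()
def cam(n,s=None):
    p=ctrl.camera_params(n);K=np.array([[p['fx'],0,p['cx']],[0,p['fy'],p['cy']],[0,0,1]])
    if n=="wrist":
        T=rot(s['tool_rot']);M=p['mount'];return K,p['dist'],T@M[:3,3]+s['tool_pos'],T@M[:3,:3]
    return K,p['dist'],p['origin'],rot(p['orientation'])
def ray(c,uv):
    K,d,o,Rm=c;x=cv2.undistortPoints(np.array(uv,float).reshape(-1,1,2),K,d)[:,0]
    return o,(np.c_[x,np.ones(len(x))]@Rm.T)
def onz(c,uv,z):
    o,r=ray(c,uv);return o+r*((z-o[2])/r[:,2])[:,None]
def tri(c1,u1,c2,u2):
    o1,a=ray(c1,u1);o2,b=ray(c2,u2);a=a[0];b=b[0]
    t=np.linalg.lstsq(np.c_[a,-b],o2-o1,rcond=None)[0];p,q=o1+a*t[0],o2+b*t[1]
    return (p+q)/2,np.linalg.norm(p-q)
def mask(im,col,roi):
    h=cv2.cvtColor(im,cv2.COLOR_RGB2HSV);H,S,V=[h[...,i].astype(int) for i in range(3)]
    m={'blue':(abs(H-112)<15)&(S>150)&(V>50),'red':((H<6)|(H>174))&(S>190)&(V>90)}[col]
    x0,y0,x1,y1=roi;o=np.zeros(m.shape,np.uint8);o[y0:y1,x0:x1]=m[y0:y1,x0:x1];return o
E
python3 - <<'E'
from h import *
T=cv2.imread("pics/top0.png")[...,::-1].copy();S=cv2.imread("pics/side0.png")[...,::-1].copy()
ct,cs=cam("top"),cam("side")
def box(m):
    k=cv2.connectedComponentsWithStats(m)
    i=1+np.argmax(k[2][1:,4]);print(k[2][i]);ys,xs=np.nonzero(k[1]==i)
    return cv2.minAreaRect(np.c_[xs,ys].astype(np.float32)),k[3][i]
bt,mt=box(mask(T,'blue',(235,195,285,240)));bs,ms=box(mask(S,'blue',(262,165,305,195)))
print(bt,bs);print('paddle',tri(ct,mt,cs,ms))
print('paddle corners z.128',onz(ct,cv2.boxPoints(bt),.128))
rt,m1=box(mask(T,'red',(205,135,225,165)));rs,m2=box(mask(S,'red',(190,180,217,200)))
print(rt,rs,m1,m2);print('band',tri(ct,m1,cs,m2),onz(ct,[m1],.153))
a=cv2.resize(T[110:240,100:360],None,fx=3,fy=3,interpolation=2)[...,::-1]
b=cv2.resize(S[120:300,150:310],None,fx=2.1,fy=2.1,interpolation=2)[...,::-1]
cv2.imwrite("pics/crop.png",a)
E
```

```text
[252 205  15  24 279]
[269 172  25  18 249]
((258.8231201171875, 216.08462524414062), (22.946426391601562, 12.279438018798828), 82.87498474121094) ((281.3500061035156, 180.55001831054688), (9.486833572387695, 26.87936019897461), 71.56504821777344)
paddle (array([ 0.48481035, -0.01985565,  0.12314791]), np.float64(0.000864156958383191))
paddle corners z.128 [[ 5.13745490e-01 -2.18555625e-04  1.28000000e-01]
 [ 5.17121260e-01 -3.36021416e-02  1.28000000e-01]
 [ 4.54665812e-01 -3.94857632e-02  1.28000000e-01]
 [ 4.51361177e-01 -6.42335816e-03  1.28000000e-01]]
[211 144   7  17  92]
[197 187  20   6  72]
((214.05172729492188, 152.12071228027344), (16.19386863708496, 5.397956371307373), 85.2363510131836) ((206.49490356445312, 189.57106018066406), (18.880468368530273, 3.9185876846313477), 4.085616588592529) [214.07608696 152.38043478] [206.30555556 189.54166667]
band (array([0.65915093, 0.0978923 , 0.1547632 ]), np.float64(0.0008822700806285687)) [[0.65922483 0.09802082 0.153     ]]
```

View pics/crop.png

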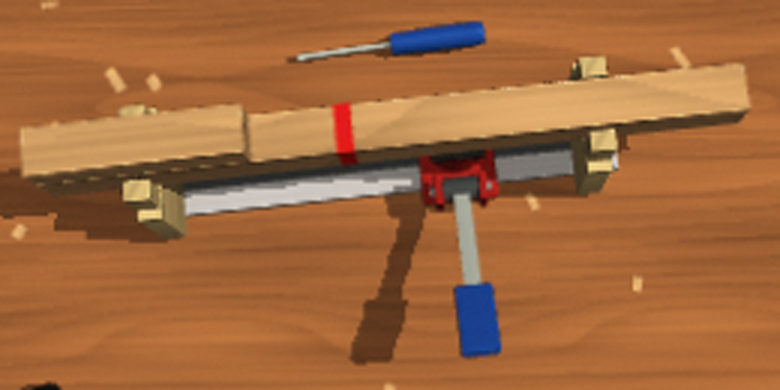

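The enlarged crop shows the timber's far top edge running from about (183,145) to (348,132) in the full picture and its near edge from (183,163) to (349,148). I'll work out the yaw and the drag distance from these.

```bash
python3 - <<'E'
from h import *
ct=cam("top")
for e in ([[183.3,145],[348.3,131.7]],[[183.3,163.3],[349,147.7]]):
    p=onz(ct,e,.153);v=p[0]-p[1];print(p,np.arctan2(-v[0],v[1]))
# jack red body
T=cv2.imread("pics/top0.png")[...,::-1].copy()
P=np.array([.4845,-.0199]);B=np.array([.6592,.098])
for a in(.06,.08,.1,.12):
    x=np.array([np.cos(a),np.sin(a)]);y=np.array([-x[1],x[0]]);print(a,(B-P)@y,(B-P)@x)
s=ctrl.get_state();Rt=rot(s['tool_rot']);print(Rt.round(4))
E
```

```text
[[ 0.68283097  0.18295277  0.153     ]
 [ 0.71022829 -0.27464092  0.153     ]] 0.05980119669235938
[[ 0.63076214  0.18236453  0.153     ]
 [ 0.66392305 -0.27305741  0.153     ]] 0.07268533429875208
0.06 0.10721213172640161 0.1814553906906067
0.08 0.10356182413666437 0.1835632005100331
0.1 0.09987009319807837 0.18559758749673216
0.12 0.09613841555379662 0.18755773792303404
[[-9.317e-01  3.633e-01 -8.000e-04]
 [ 3.633e-01  9.317e-01 -1.700e-03]
 [ 1.000e-04 -1.900e-03 -1.000e+00]]
```

```bash
python3 -m inch '[{"twist":-0.149,"hand":1},{"twist":-0.149},{"twist":-0.149},{"tx":-0.0195,"ty":-0.0478},{"tx":-0.0195,"ty":-0.0478},{"tx":-0.0195,"ty":-0.0478},{"tx":-0.0195,"ty":-0.0478},{"tx":-0.0195,"ty":-0.0478},{"tx":-0.0195,"ty":-0.0478},{"tx":-0.0195,"ty":-0.0478},{"tx":-0.0195,"ty":-0.0478},{"tx":-0.0195,"ty":-0.0478},{"tx":-0.0195,"ty":-0.0478},{"tx":-0.0195,"ty":-0.0478},{"tx":-0.0195,"ty":-0.0478},{}]'
python3 - <<'E'
from h import *
s=ctrl.get_state();im=ctrl.get_image("wrist");cv2.imwrite("pics/w1.png",im[...,::-1])
a=rot(s['tool_rot']);print(s['t'],s['tool_pos'],np.arctan2(-a[0,1],a[1,1]))
c=cam("wrist",s);m=mask(im,'blue',(0,0,512,384));k=cv2.connectedComponentsWithStats(m)
i=1+np.argmax(k[2][1:,4]);print(k[2][i],k[3][i],onz(c,[k[3][i]],.125))
E
```

```text
0.1 [0.20865282 0.53512839 0.23845685] -0.3718555357743063invalid input
Traceback (most recent call last):
ValueError: attempt to get argmax of an empty sequence
```

View pics/w1.png

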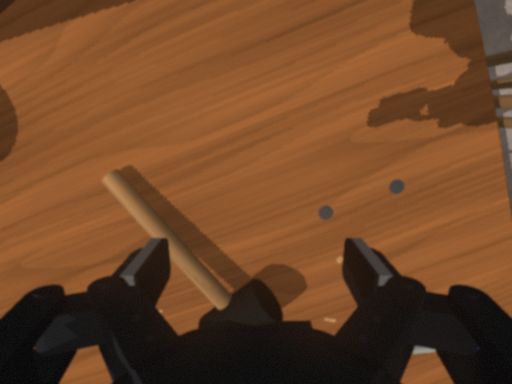

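The call was refused and the arm hasn't moved. The wrist view shows only the open fingers and the mallet at about (200,240). I'll try again with every key filled in.

```bash
python3 -m inch '[{"tx":0,"ty":0,"tz":0,"twist":-0.149,"hand":1},{"tx":0,"ty":0,"tz":0,"twist":-0.149,"hand":1},{"tx":0,"ty":0,"tz":0,"twist":-0.149,"hand":1}]' && python3 -m inch '[{"tx":-0.0195,"ty":-0.0478},{"tx":-0.0195,"ty":-0.0478}]'
```

```text
t: 0.52
tool_pos: [0.2088, 0.5354, 0.2389]
tool_rot: [-0.0, -0.04, 0.999, -0.0]
force: [0.5, -0.2, -0.5]
grip_width: 0.0854
finger_force: 0.0invalid input
```

```bash
python3 -m inch '[{"tx":-0.0195,"ty":-0.0478,"tz":0,"twist":0,"hand":1},{"tx":-0.0195,"ty":-0.0478,"tz":0,"twist":0,"hand":1},{"tx":-0.0195,"ty":-0.0478,"tz":0,"twist":0,"hand":1},{"tx":-0.0195,"ty":-0.0478,"tz":0,"twist":0,"hand":1},{"tx":-0.0195,"ty":-0.0478,"tz":0,"twist":0,"hand":1},{"tx":-0.0195,"ty":-0.0478,"tz":0,"twist":0,"hand":1},{"tx":-0.0195,"ty":-0.0478,"tz":0,"twist":0,"hand":1},{"tx":-0.0195,"ty":-0.0478,"tz":0,"twist":0,"hand":1},{"tx":-0.0195,"ty":-0.0478,"tz":0,"twist":0,"hand":1},{"tx":-0.0195,"ty":-0.0478,"tz":0,"twist":0,"hand":1},{"tx":-0.0195,"ty":-0.0478,"tz":0,"twist":0,"hand":1},{"tx":-0.0195,"ty":-0.0478,"tz":0,"twist":0,"hand":1},{"tx":0,"ty":0,"tz":0,"twist":0,"hand":1},{"tx":0,"ty":0,"tz":0,"twist":0,"hand":1}]'
python3 - <<'E'
from h import *
s=ctrl.get_state();im=ctrl.get_image("wrist");cv2.imwrite("pics/w2.png",im[...,::-1])
a=rot(s['tool_rot']);print(s['t'],s['tool_pos'],np.arctan2(-a[0,1],a[1,1]))
c=cam("wrist",s);m=mask(im,'blue',(0,0,512,384));k=cv2.connectedComponentsWithStats(m)
i=1+np.argmax(k[2][1:,4]);print(k[2][i],k[3][i],onz(c,[k[3][i]],.125))
E
```

```text
t: 2.28
tool_pos: [0.4846, -0.0185, 0.2388]
tool_rot: [-0.001, -0.037, 0.999, 0.0]
force: [-0.3, 0.7, -0.8]
grip_width: 0.0854
finger_force: 0.0
2.275 [ 0.48464949 -0.01854998  0.23882925] 0.0741292594545644
[ 234  155   40   65 2199] [254.61482492 187.06957708] [[ 0.48032614 -0.02082667  0.125     ]]
```

View pics/w2.png

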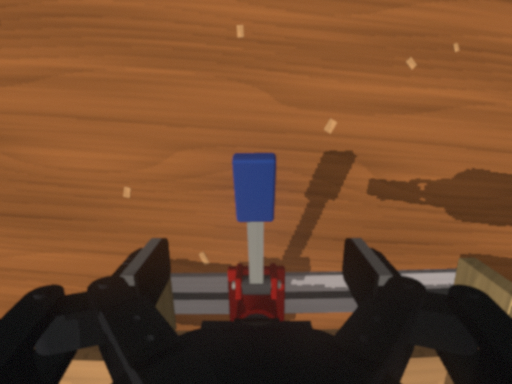

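The wrist view shows the paddle centred at (255,187), the handle upright in the picture and the track nearly horizontal at y≈273–310, so the tool is aligned with the handle. I'll lower it and pinch.

```bash
python3 -m inch '[{"tx":0,"ty":-0.0015,"tz":0.043,"twist":0,"hand":1},{"tx":0,"ty":0,"tz":0.043,"twist":0,"hand":1},{"tx":0,"ty":0,"tz":0.043,"twist":0,"hand":1},{"tx":0,"ty":0,"tz":0,"twist":0,"hand":1},{"tx":0,"ty":0,"tz":0,"twist":0,"hand":-0.5},{"tx":0,"ty":0,"tz":0,"twist":0,"hand":-0.5},{"tx":0,"ty":0,"tz":0,"twist":0,"hand":-0.5},{"tx":0,"ty":0,"tz":0,"twist":0,"hand":-0.5},{"tx":0,"ty":0,"tz":0,"twist":0,"hand":-0.5},{"tx":0,"ty":0,"tz":0,"twist":0,"hand":-0.5}]'
```

```text
t: 3.58
tool_pos: [0.486, -0.0201, 0.111]
tool_rot: [0.001, -0.038, 0.999, 0.0]
force: [-1.3, 1.5, 5.8]
grip_width: 0.0347
finger_force: 63.5
```

```bash
python3 -m inch '[{"tx":0,"ty":0.005,"tz":0,"twist":0,"hand":-0.5},{"tx":0,"ty":0.01,"tz":0,"twist":0,"hand":-0.5},{"tx":0,"ty":0.01,"tz":0,"twist":0,"hand":-0.5},{"tx":0,"ty":0.01,"tz":0,"twist":0,"hand":-0.5},{"tx":0,"ty":0.01,"tz":0,"twist":0,"hand":-0.5},{"tx":0,"ty":0.01,"tz":0,"twist":0,"hand":-0.5},{"tx":0,"ty":0.01,"tz":0,"twist":0,"hand":-0.5},{"tx":0,"ty":0.01,"tz":0,"twist":0,"hand":-0.5},{"tx":0,"ty":0.01,"tz":0,"twist":0,"hand":-0.5},{"tx":0,"ty":0.01,"tz":0,"twist":0,"hand":-0.5},{"tx":0,"ty":0.01,"tz":0,"twist":0,"hand":-0.5},{"tx":0,"ty":0,"tz":0,"twist":0,"hand":-0.5},{"tx":0,"ty":0,"tz":0,"twist":0,"hand":-0.5}]'
python3 - <<'E'
from h import *
im=ctrl.get_image("top");cv2.imwrite("pics/top1.png",im[...,::-1])
s=ctrl.get_state();print(s['tool_pos'],s['force'])
ct=cam("top");m=mask(im,'red',(190,135,260,200));k=cv2.connectedComponentsWithStats(m)
print([(list(map(int,r)),c.round(1)) for r,c in zip(k[2][1:],k[3][1:]) if r[4]>8])
cv2.imwrite("pics/crop1.png",cv2.resize(im[110:240,130:330],None,fx=4,fy=4,interpolation=2)[...,::-1])
E
```

```text
t: 5.2
tool_pos: [0.477, 0.0848, 0.1109]
tool_rot: [-0.0, -0.038, 0.999, 0.0]
force: [-3.5, 1.3, 6.6]
grip_width: 0.0347
finger_force: 63.7
[0.47704931 0.08479798 0.11090354] [-3.95432567  1.77869986  8.26301986]
[([211, 144, 8, 21, 108], array([214.3, 153.9])), ([206, 163, 25, 12, 107], array([218.7, 169.4]))]
```

View pics/crop1.png

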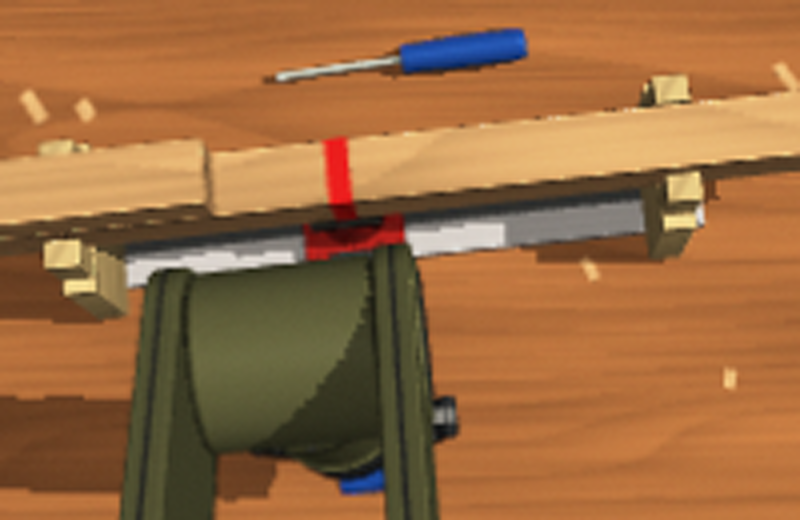

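The crop shows the jack's red body spanning about px 206–231, directly below the band at about px 214. I'll check the offset along the track numerically.

```bash
python3 - <<'E'
from h import *
ct=cam("top");a=.074;y=np.array([-np.sin(a),np.cos(a)])
B=np.array([.6592,.098])@y;print('band',B)
print('bandside z .108/.13 px(216.2,164.5)',[(onz(ct,[[216.2,164]],z)[0,:2]@y).round(4) for z in(.108,.12)])
for z in(.03,.05,.07,.09): print(z,onz(ct,[[206,170],[231.2,170]],z)[:,:2]@y, (onz(ct,[[206,170],[231.2,170]],z)[:,:2]@y).mean()-B)
print('tool',np.array([.47705,.0848])@y-B)
# initial frame: body vs paddle
T=cv2.imread("pics/top0.png")[...,::-1].copy();m=mask(T,'red',(235,155,275,185));ys,xs=np.nonzero(m);print(xs.min(),xs.max(),ys.min(),ys.max())
for z in(.05,.07): print('init body-paddle',onz(ct,[[xs.min(),170],[xs.max()+1,170]],z)[:,:2].dot(y).mean()-np.array([.4845,-.0199])@y)
E
```

```text
band 0.04899550684481667
bandside z .108/.13 px(216.2,164.5) [np.float64(0.0494), np.float64(0.0485)]
0.03 [0.08836961 0.01146951] 0.0009240509345711245
0.05 [0.08616006 0.0106946 ] -0.0005681772031195451
0.07 [0.08395051 0.00991969] -0.0020604053408102146
0.09 [0.08174096 0.00914478] -0.0035526334785008773
tool 0.00030292655295470483
240 265 160 177
init body-paddle 0.0012630648943425318
init body-paddle 0.0017256930995736067
```

```bash
python3 -m inch '[{"tx":0,"ty":0,"tz":0,"twist":0,"hand":1},{"tx":0,"ty":0,"tz":0,"twist":0,"hand":1},{"tx":0,"ty":0,"tz":0,"twist":0,"hand":1},{"tx":0,"ty":0,"tz":0,"twist":0,"hand":1},{"tx":0,"ty":0,"tz":-0.03,"twist":0,"hand":1},{"tx":0.008,"ty":0,"tz":-0.03,"twist":0,"hand":1},{"tx":0,"ty":0,"tz":0,"twist":0,"hand":1}]'
python3 - <<'E'
from h import *
s=ctrl.get_state();im=ctrl.get_image("wrist");cv2.imwrite("pics/w3.png",im[...,::-1])
c=cam("wrist",s);m=mask(im,'blue',(0,0,512,384));k=cv2.connectedComponentsWithStats(m)
i=1+np.argmax(k[2][1:,4]);print(s['tool_pos'],k[2][i],k[3][i],onz(c,[k[3][i]],.125))
E
python3 -m inch '[{"tx":0,"ty":0,"tz":0,"twist":0,"hand":-1},{"tx":0,"ty":0,"tz":0,"twist":0,"hand":-1},{"tx":0,"ty":0,"tz":0,"twist":0,"hand":-1},{"tx":0,"ty":0,"tz":0,"twist":0,"hand":-1},{"tx":0,"ty":0,"tz":0,"twist":0,"hand":-1},{"tx":0,"ty":0,"tz":0,"twist":0,"hand":-1},{"tx":0,"ty":0,"tz":0,"twist":0,"hand":-1}]'
```

```text
t: 6.12
tool_pos: [0.4709, 0.084, 0.1723]
tool_rot: [0.002, -0.038, 0.999, 0.0]
force: [0.0, -0.2, -1.1]
grip_width: 0.0853
finger_force: 0.0
[0.47087839 0.08401052 0.17227705] [ 228  177   56   81 2765] [254.62169982 214.45352622] [[0.46898176 0.08209094 0.125     ]]
t: 7.05
tool_pos: [0.4696, 0.0839, 0.1704]
tool_rot: [0.0, -0.038, 0.999, 0.0]
force: [0.4, -0.5, 0.1]
grip_width: -0.0002
finger_force: 0.0
```

View pics/w3.png

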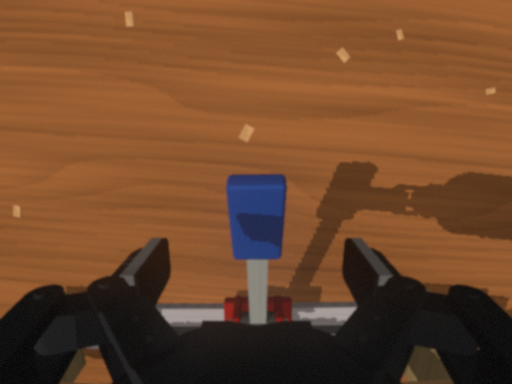

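The wrist view shows the handle up and the paddle at (255,214), centred between the open fingers. The fingers are shut now, so I'll make the trial stroke.

```bash
python3 -m inch '[{"tx":0,"ty":0,"tz":0.012,"twist":0,"hand":-1},{"tx":0,"ty":0,"tz":0.012,"twist":0,"hand":-1},{"tx":0,"ty":0,"tz":0.008,"twist":0,"hand":-1},{"tx":0,"ty":0,"tz":0.008,"twist":0,"hand":-1},{"tx":0,"ty":0,"tz":0.008,"twist":0,"hand":-1},{"tx":0,"ty":0,"tz":0.008,"twist":0,"hand":-1},{"tx":0,"ty":0,"tz":0.008,"twist":0,"hand":-1},{"tx":0,"ty":0,"tz":0,"twist":0,"hand":-1}]'; python3 -m inch '[{"tx":0,"ty":0,"tz":0.008,"twist":0,"hand":-1},{"tx":0,"ty":0,"tz":0.008,"twist":0,"hand":-1},{"tx":0,"ty":0,"tz":0.008,"twist":0,"hand":-1},{"tx":0,"ty":0,"tz":0.008,"twist":0,"hand":-1},{"tx":0,"ty":0,"tz":0.008,"twist":0,"hand":-1},{"tx":0,"ty":0,"tz":0.003,"twist":0,"hand":-1},{"tx":0,"ty":0,"tz":0,"twist":0,"hand":-1}]'
python3 - <<'E'
from h import *
im=ctrl.get_image("side");cv2.imwrite("pics/s2.png",im[...,::-1])
E
```

```text
t: 8.05
tool_pos: [0.469, 0.0839, 0.1058]
tool_rot: [-0.001, -0.038, 0.999, -0.0]
force: [-2.2, -1.1, 7.6]
grip_width: -0.0002
finger_force: 3.1
t: 8.93
tool_pos: [0.4662, 0.0836, 0.0625]
tool_rot: [-0.003, -0.038, 0.999, -0.0]
force: [-6.9, -0.8, 9.1]
grip_width: -0.0
finger_force: 4.6
```

View pics/s2.png

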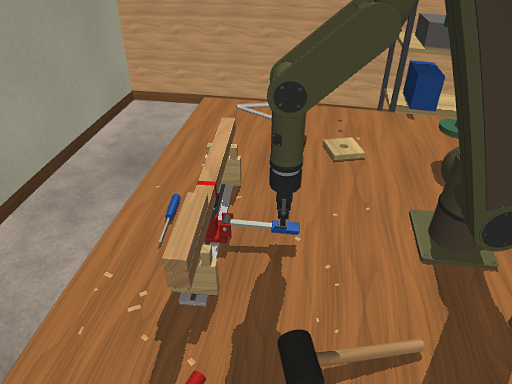

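The side view shows the handle about level at (265,225), the timber lifted with its band at (207,184), and nothing touching the timber. I'll press on to the stop.

```bash
python3 -m inch '[{"tx":0,"ty":0,"tz":0.003,"twist":0,"hand":-1},{"tx":0,"ty":0,"tz":0,"twist":0,"hand":-1},{"tx":0,"ty":0,"tz":0,"twist":0,"hand":-1}]';python3 -m inch '[{"tx":0,"ty":0,"tz":0.003,"twist":0,"hand":-1},{"tx":0,"ty":0,"tz":0,"twist":0,"hand":-1},{"tx":0,"ty":0,"tz":0,"twist":0,"hand":-1}]'
python3 - <<'E'
from h import *
ct,cs=cam("top"),cam("side")
T=ctrl.get_image("top");S=ctrl.get_image("side");print(ctrl.get_state()['force'])
def big(m):
    k=cv2.connectedComponentsWithStats(m);i=1+np.argmax(k[2][1:,4]);return k[2][i],k[3][i]
a,b=big(mask(S,'red',(190,172,217,195)));c,d=big(mask(T,'red',(195,130,230,158)));print(a,b,c,d,tri(ct,d,cs,b))
E
```

```text
t: 9.35
tool_pos: [0.4662, 0.0837, 0.061]
tool_rot: [-0.003, -0.038, 0.999, -0.0]
force: [-9.0, -1.2, 21.7]
grip_width: 0.0001
finger_force: 10.9
t: 9.72
tool_pos: [0.4662, 0.0837, 0.0599]
tool_rot: [-0.002, -0.038, 0.999, -0.0]
force: [-14.1, -0.8, 40.6]
grip_width: 0.0002
finger_force: 20.6
[-13.69313143  -1.44349997  41.04293586]
[196 181  20   4  72] [206.15277778 182.44444444] [210 142   7  16  90] [213.18888889 149.56666667] (array([0.65916492, 0.09776208, 0.17650984]), np.float64(0.001610031469557279))
```

The handle is at its stop: the force jumps and the band has risen 22 mm. Now I'll let it back up.

```bash
python3 -m inch '[{"tx":0,"ty":0,"tz":-0.006,"twist":0,"hand":-1},{"tx":0,"ty":0,"tz":-0.008,"twist":0,"hand":-1},{"tx":0,"ty":0,"tz":-0.008,"twist":0,"hand":-1},{"tx":0,"ty":0,"tz":-0.008,"twist":0,"hand":-1},{"tx":0,"ty":0,"tz":-0.008,"twist":0,"hand":-1},{"tx":0,"ty":0,"tz":-0.008,"twist":0,"hand":-1},{"tx":0,"ty":0,"tz":-0.008,"twist":0,"hand":-1},{"tx":0,"ty":0,"tz":-0.008,"twist":0,"hand":-1},{"tx":0,"ty":0,"tz":-0.008,"twist":0,"hand":-1},{"tx":0,"ty":0,"tz":-0.01,"twist":0,"hand":-1},{"tx":0,"ty":0,"tz":-0.012,"twist":0,"hand":-1},{"tx":0,"ty":0,"tz":-0.012,"twist":0,"hand":-1},{"tx":0,"ty":0,"tz":-0.011,"twist":0,"hand":-1},{"tx":0,"ty":0,"tz":0,"twist":0,"hand":-1},{"tx":0,"ty":0,"tz":0,"twist":0,"hand":-1},{"tx":0,"ty":0,"tz":0,"twist":0,"hand":-1},{"tx":0,"ty":0,"tz":0,"twist":0,"hand":-1},{"tx":0,"ty":0,"tz":0,"twist":0,"hand":-1}]'
python3 - <<'E'
from h import *
ct,cs=cam("top"),cam("side")
T=ctrl.get_image("top");S=ctrl.get_image("side");cv2.imwrite("pics/s3.png",S[...,::-1])
def big(m):
    k=cv2.connectedComponentsWithStats(m);i=1+np.argmax(k[2][1:,4]);return k[2][i],k[3][i]
a,b=big(mask(S,'red',(190,172,217,199)));c,d=big(mask(T,'red',(195,130,230,160)));print(a,b,c,d,tri(ct,d,cs,b))
print(big(mask(S,'blue',(240,165,310,250))))
E
```

```text
t: 12.08
tool_pos: [0.4695, 0.0839, 0.1721]
tool_rot: [-0.0, -0.038, 0.999, -0.0]
force: [-0.2, -1.0, -0.5]
grip_width: 0.0002
finger_force: 0.0
[197 187  19   6  71] [206.16901408 189.54929577] [211 144   7  16  86] [214.04651163 151.84883721] (array([0.66006145, 0.09788672, 0.15481399]), np.float64(0.00024225118473038983))
(array([267, 195,  27,  19, 310], dtype=int32), array([280.27096774, 204.37741935]))
```

View pics/s3.png

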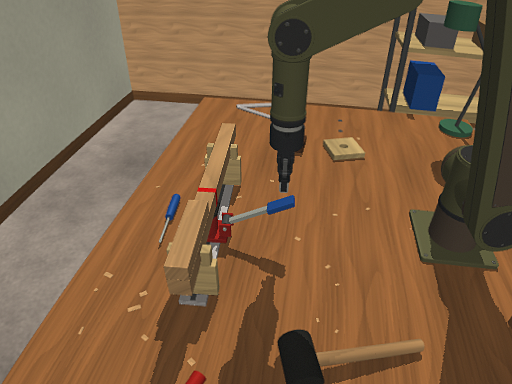

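The side view shows the handle right up at (280,204) with the fingers clear of it. The timber is back on its rests, with the band at z 0.155 as at the start. Now the final press.

```bash
python3 -m inch '[{"tx":0,"ty":0,"tz":0.012,"twist":0,"hand":-1},{"tx":0,"ty":0,"tz":0.012,"twist":0,"hand":-1},{"tx":0,"ty":0,"tz":0.008,"twist":0,"hand":-1},{"tx":0,"ty":0,"tz":0.008,"twist":0,"hand":-1},{"tx":0,"ty":0,"tz":0.008,"twist":0,"hand":-1},{"tx":0,"ty":0,"tz":0.008,"twist":0,"hand":-1},{"tx":0,"ty":0,"tz":0.008,"twist":0,"hand":-1},{"tx":0,"ty":0,"tz":0.008,"twist":0,"hand":-1},{"tx":0,"ty":0,"tz":0.008,"twist":0,"hand":-1},{"tx":0,"ty":0,"tz":0.008,"twist":0,"hand":-1},{"tx":0,"ty":0,"tz":0.008,"twist":0,"hand":-1},{"tx":0,"ty":0,"tz":0.008,"twist":0,"hand":-1},{"tx":0,"ty":0,"tz":0.006,"twist":0,"hand":-1},{"tx":0,"ty":0,"tz":0.003,"twist":0,"hand":-1},{"tx":0,"ty":0,"tz":0,"twist":0,"hand":-1},{"tx":0,"ty":0,"tz":0,"twist":0,"hand":-1},{"tx":0,"ty":0,"tz":0,"twist":0,"hand":-1},{"tx":0,"ty":0,"tz":0,"twist":0,"hand":-1},{"tx":0,"ty":0,"tz":0,"twist":0,"hand":-1},{"tx":0,"ty":0,"tz":0,"twist":0,"hand":-1}]'
python3 - <<'E'
from h import *
ct,cs=cam("top"),cam("side")
T=ctrl.get_image("top");S=ctrl.get_image("side");cv2.imwrite("pics/s4.png",cv2.resize(S[110:310,130:330],None,fx=3,fy=3)[...,::-1])
def big(m):
    k=cv2.connectedComponentsWithStats(m);i=1+np.argmax(k[2][1:,4]);return k[2][i],k[3][i]
a,b=big(mask(S,'red',(190,172,217,195)));c,d=big(mask(T,'red',(195,130,230,158)));print(a,b,c,d,tri(ct,d,cs,b),ctrl.get_state()['force'])
E
```

```text
t: 14.68
tool_pos: [0.4664, 0.0837, 0.0607]
tool_rot: [-0.002, -0.038, 0.999, -0.0]
force: [-9.6, -1.4, 27.7]
grip_width: -0.0003
finger_force: 13.9
[197 181  19   5  71] [206.11267606 182.53521127] [210 142   7  16  90] [213.18888889 149.56666667] (array([0.65926295, 0.09779291, 0.17624369]), np.float64(0.0015804340419006244)) [-9.39725967 -1.20178477 26.85723223]
```

View pics/s4.png

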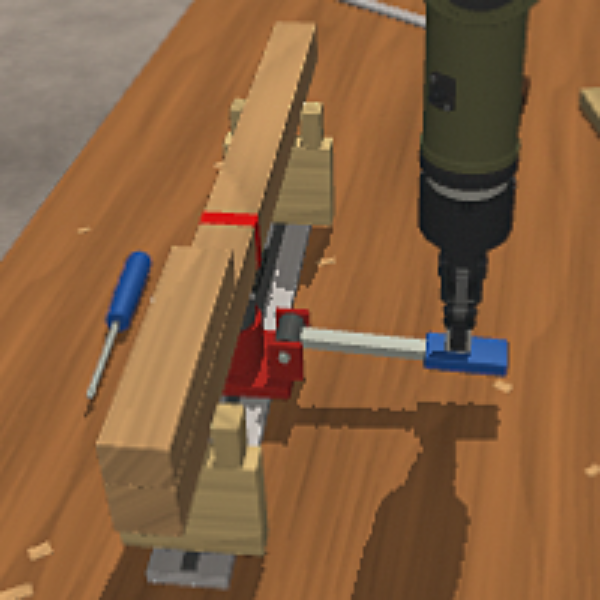

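The crop shows the handle held down past level, pressed by the closed fingers. The timber stands about 21 mm up and parallel to the track, and no tilt shows. I'm handing it in.

```bash
python3 -c "
from bench import ctrl
print(ctrl.hand_in())"
```

```text
the job is handed in; nothing more can be done
None
```

I dragged the jack until its saddle was within about 2 mm of the red mark, made the trial stroke and let the timber settle, then handed in at about 15 s still holding the handle down with about 27 N; the timber was about 21 mm up and looked level by eye, and no verdict came back.

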